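# Set the root gap of a weld coupon and hold it for tacking

### The job

Fit up the weld joint in the jig: take the middle-thickness gap bar (10 mm) out of the rack, slide it on edge right down onto the copper backing, lying along the joint, at a place where the gap between the two bevelled plates is already wide enough for it, without shoving the loose plate aside, and let go of the bar. Then push the loose plate square up against the bar so that the gap is an even bar's width from end to end, and finish while still holding the plate firmly pressed there, ready for tacking. Leave the other bars and everything else on the bench alone.

Things in the scene. Friction and masses are not known exactly. Their poses are not given: they have to be found in the camera images.
- joint_edge (a point): the joint in the jig: a point on the base plate's top face (12 mm above the bench), at the middle of the fixed plate's root edge. x points level and square to the joint, from the loose plate's side to the fixed plate; y runs along the joint, z up. The fixed steel plate, 16 mm thick, covers x = 0 to 70 and y = -55 to 55 mm. A flush copper strip lies under the joint, x = -23 to 13 mm.
- jig: fit-up jig, fixed to the bench: grey steel base plate 12 mm thick; origin at the bench, 12 mm below point joint_edge, same axes. It reaches from x = -125 to 140 and y = -75 to 75 mm. Two low toggle clamps hold the fixed plate: all of them beyond x = 45 mm, up to 60 mm above the bench, levers reaching to x = 190 mm. On the loose plate's side it is bare.
- plate_center (a point): centre (half-way up) of the loose steel plate, 60 (its x) x 110 (its y) x 16 mm, 0.6 to 1 kg, lying flat and free on the base plate on the robot's side of the joint. Its x points across the joint towards the fixed plate. Skewed up to 0.22 rad either way, so the gap tapers: 14 to 18 mm at mid-length, wider at one end, narrower at the other. Some 2 to 5 N slide it; pushed off-centre it swings too.
- plate_edge_left (a point): bottom corner of the loose plate's joint (root) edge at its +y end: 30 mm along x and 55 mm along y from the plate's centre, on its underside. The joint edges of both plates are upright for the lowest 5 mm and then lean back 15 degrees, so the groove is 3 mm wider on each side at the top.
- plate_edge_right (a point): the same corner at its -y end
- bar_mid_center (a point): centre of the middle gap bar, the one to use: a plain flat steel bar 10 mm thick (its x), 60 mm long (its y), 55 mm tall (its z), 0.26 kg, standing on its long edge in the rack, so that its underside is 27.5 mm below this point. Seated in the joint it stands 39 mm proud of the plates' tops.
- bar_thin_center (a point): centre of the thin gap bar, 6 mm thick, otherwise the same; to be left in the rack
- bar_thick_center (a point): centre of the thick gap bar, 15 mm thick, otherwise the same; to be left in the rack
- rack: fixed aluminium rack 170 (x) x 84 (y) x 18 mm high, origin under its centre, with three slots side by side 55 mm apart along its x, each 17 mm wide and 64 mm long; the slot floors are 6 mm above the bench, so that a bar stands 43 mm out of the rack. Which bar is in which slot varies.
- wire_brush: wooden wire brush, 235 x 26 x 28 mm, lying along its x between jig and rack; origin at the bench under its middle; not to be disturbed
- chipping_hammer: chipping hammer, 240 mm long along its y, 19 mm high, lying flat to the right of the robot; not to be disturbed
- spray_can: red aerosol can, 65 mm across, 190 mm tall, standing; origin at the centre of its foot; not to be disturbed
- pipe_coupon: dark steel pipe end, 89 mm across, 75 mm tall, standing; origin at the centre of its foot; not to be disturbed
- square: steel try square, 100 x 95 x 16 mm, lying flat; origin under the middle of its stock; not to be disturbed
There are look-alikes about, which are no part of the job. Leave any pink or yellow look-alike of the part that bears bar_mid_center alone.

How it is judged:
By the outcome, as a careful person would: the job done as asked, in the order asked, and still so for the second after the job is handed in, while the arm keeps its last pose, push and grip.
It also fails if it takes over 53 s, if anything falls off the work surface, if the arm or the gripper's body presses on something with over 40 N, if the wrist force passes 120 N, or if a joint passes its speed limit or range.

### The arm

A 6-joint arm with a two-finger parallel gripper is mounted at the origin on the work surface. World frame = base frame: x ahead of the robot, y to its left, z up, the work surface at z = 0. Lengths are in m, angles in rad, forces in N, time in s.
With the tool pointing down it reaches from about 0.375 to 0.9 m from the base axis. Payload 3.1 kg.
Tool frame: the origin (TCP) lies midway between the tips of the shut fingers; the grasp point (between the pads) lies 19 mm behind it; z points along the fingers, y is the line along which they close (so a half turn about z gives the same grasp; the last joint's range is limited). The gripper opens to 87 mm and grips with 3 to 60 N. Pads are 19 mm wide; open, the fingers measure 117 mm over their backs; the gripper's body (75 mm by 190 mm) begins 51 mm behind the grasp point.
Start: joints at [-1.373, 0.527, 1.433, -0, 1.181, -0.178], TCP at [0.23, -0.581, 0.223] pointing down, gripper open.
Joint ranges: [-3.08, 3.08], [-0.75, 2.2], [0.22, 2.44], [-1.43, 4.57], [0, 2.65], [-2.85, 2.85]. Speed limits (rad/s): [2.79, 2.79, 3.14, 3.14, 3.14, 3.14].

### API

Orientations are given as a unit quaternion [x, y, z, w].
In Python, from rig import get_obs, cams, job gives the robot as it stands.
- The arm moves only by the tool servo_tool, never from a script. Its argument "moves" is text: rows parted by semicolons, each of 5 numbers parted by spaces: the shift along the tool's x, y, z in m, then the turn about the tool's z in degrees, then the finger opening in m, from 0 to 0.087. In form: dx dy dz spin claw; .... A call has 1 to 10 rows; each row is the pose to reach, as a shift and turn from the pose commanded when the call began, along the tool's axes at that moment; what a row does not reach only later rows make up. A row lasts 1/12 s, in which the tool goes at most 41.7 mm and 7.16 degrees, less where a joint would pass 70% of its speed; a pose out of reach is approached as far as the arm can. A call with a gripper value outside its range is refused whole. The fingers move at their own pace and stop on an object; "grip_force" is the grip in N (left out, the last holds). Time passes only in rows, so rows that repeat a pose let the fingers close. It gives the time, the measured TCP pose, the force, the opening and the grip force at its end, in the units of the state.
- get_obs(): the state, without advancing time (a new reading comes with each control period).
- cams.camera(name): name is "side" or "top" or "wrist"; returns the picture (384x512x3 uint8, blue, green, red); there is no depth.
- cams.camera_model(name): a dict with "fx", "fy", "cx", "cy" (pixels), "R" (3x3) and "t" (3): a world point X has camera coordinates R X + t. Camera axes: x right, y down, z forward; pixel columns grow to the right and rows downward; lengths in m; the calibration is good to about 2 mm. A picture is of the moment at which its call begins: read the wrist's pose just before it. camera_model takes no time and is no camera call; for the wrist camera it gives the pose at the moment of the call.
- job.hand_in(): hands the job in; it is judged then, once.
The state is a dict: "time": time; "q": joint angles; "joint_velocities": joint speeds; "joint_torque": joint torques, N m; "position": TCP position; "tool_rot": TCP orientation; "ft_force": force on the tool from outside, world axes, zero at the start; "moment": the same for the moment, N m; "grip_width": finger opening in m; "grip_force": force on a finger pad.
Only numpy, scipy, OpenCV 4.12 (cv2) and the standard library are available. Lean on these libraries where they do the work, as an engineer would, in place of code of your own. Each camera call takes 0.05 s, during which the arm holds its last target. There are 200 camera calls.

## Working session

There is one attempt and no reset: what is moved stays moved. The work goes in short steps, Python scripts to look and compute and a tool call to move; the robot and the scene stay as the last step left them, time stands still between calls to the robot, and variables do not carry over. Pictures are saved under pics/ and viewed, at most 10 in all, crops included, and the job is handed in when it is done.

Besides the shell and the picture viewer there is one more tool, called after ">>>" as name(argument=value, ...) on one line, values as JSON. servo_tool: Moves the arm, as the interface text tells. Its arguments: {"type":"object","properties":{"moves":{"type":"string"},"grip_force":{"type":"number"}},"required":["moves"]}

```bash
mkdir -p pics; ls; python3 - <<'E'
from rig import get_obs,cams
import cv2,numpy as np
o=get_obs();print({k:np.round(v,3) for k,v in o.items()})
for n in ("top","side"):
    cv2.imwrite(f"pics/{n}0.png",cams.camera(n))
    m=cams.camera_model(n);print(n,{k:np.round(v,3).tolist() for k,v in m.items()})
E
```

```text
pics
{'time': np.float64(0.0), 'q': array([-1.373,  0.528,  1.434,  0.   ,  1.181, -0.178]), 'joint_velocities': array([ 0.   ,  0.001,  0.002, -0.   ,  0.002,  0.002]), 'joint_torque': array([ -0.   , -44.005, -17.659,   0.063,   0.058,  -0.   ]), 'position': array([ 0.23 , -0.58 ,  0.222]), 'tool_rot': array([ 0.982,  0.187, -0.   , -0.001]), 'ft_force': array([ 0.478, -0.434,  0.062]), 'moment': array([ 0.012,  0.01 , -0.   ]), 'grip_force': np.float64(0.0), 'grip_width': np.float64(0.087)}
top {'fx': 407.299, 'fy': 407.299, 'cx': 257.285, 'cy': 190.96, 'R': [[-0.002, -1.0, 0.01], [-0.999, 0.001, -0.054], [0.054, -0.01, -0.998]], 't': [0.007, 0.502, 1.13]}
side {'fx': 452.356, 'fy': 452.356, 'cx': 252.06, 'cy': 191.901, 'R': [[-0.941, -0.339, 0.003], [-0.228, 0.626, -0.745], [0.251, -0.702, -0.667]], 't': [0.487, 0.176, 1.162]}
```

View pics/top0.png

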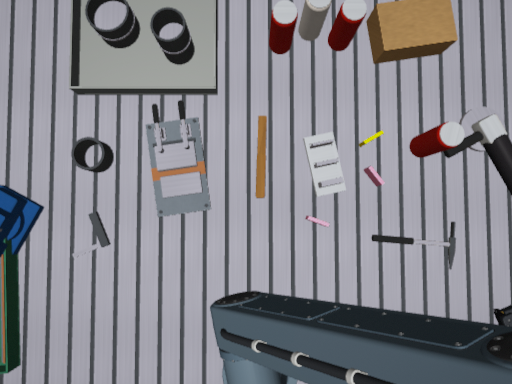

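View pics/side0.png

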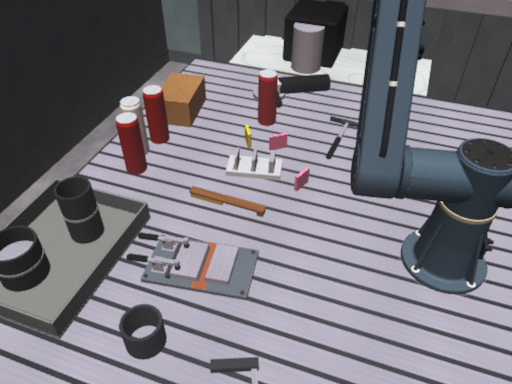

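Top view: the jig is at about (180,165), with the loose plate at (181,184). The brush is at (261,157) and the rack at (325,163). Candidates for the bar are the rack bars at (321,143), (327,162) and (331,182), the pink look-alikes at (374,176) and (317,221), and the yellow one at (372,138). I'll choose among the three rack bars by thickness from a close wrist view.

```bash
cat > h.py <<'E'
from rig import get_obs,cams,job
import cv2,numpy as np
from scipy.spatial.transform import Rotation as Ro
def cast(m,uv,z):
    uv=np.atleast_2d(uv).astype(float);R=np.array(m["R"]);t=np.array(m["t"])
    d=np.c_[(uv[:,0]-m["cx"])/m["fx"],(uv[:,1]-m["cy"])/m["fy"],np.ones(len(uv))]@R
    c=-R.T@t
    return c+d*((z-c[2])/d[:,2])[:,None]
def proj(m,X):
    p=np.atleast_2d(X)@np.array(m["R"]).T+np.array(m["t"])
    return np.c_[m["fx"]*p[:,0]/p[:,2]+m["cx"],m["fy"]*p[:,1]/p[:,2]+m["cy"]]
def tool(target,yaw=None):
    "shift in tool axes to world target; turn in deg so that the tool x axis has heading yaw (mod pi)"
    o=get_obs();R=Ro.from_quat(o["tool_rot"]).as_matrix()
    h=np.arctan2(R[1,0],R[0,0]);s=None
    if yaw is not None: s=np.degrees(-((yaw-h+np.pi/2)%np.pi-np.pi/2))
    return np.round(R.T@(np.array(target)-o["position"]),4),s,np.degrees(h)
E
python3 - <<'E'
from h import *
m=cams.camera_model("top")
for n,uv,z in [("bars",[(321,143),(327,162),(331,182)],.061),("rack",[(305,136),(330,132),(345,190),(318,195)],.018),("jig",[(147,124),(198,118),(210,209),(160,216)],.012),("plate",[(162,176),(199,173),(201,191),(163,195)],.028),("brush",[(262,116),(261,197)],.028)]:
    print(n,np.round(cast(m,uv,z),3).tolist())
w=cams.camera_model("wrist");o=get_obs();R=Ro.from_quat(o["tool_rot"]).as_matrix()
c=-np.array(w["R"]).T@w["t"]
print("cam in tool",R.T@(c-o["position"]),"axes in tool\n",np.round(np.array(w["R"])@R,3),w["fx"],w["cx"],w["cy"])
print(tool([.51,-.21,.3]),tool([.48,.17,.3]))
E
```

```text
bars [[0.629, -0.167, 0.061], [0.577, -0.183, 0.061], [0.523, -0.193, 0.061]]
rack [[0.657, -0.129, 0.018], [0.668, -0.2, 0.018], [0.504, -0.24, 0.018], [0.49, -0.164, 0.018]]
jig [[0.692, 0.318, 0.012], [0.709, 0.174, 0.012], [0.451, 0.138, 0.012], [0.432, 0.278, 0.012]]
plate [[0.543, 0.27, 0.028], [0.551, 0.168, 0.028], [0.501, 0.162, 0.028], [0.49, 0.267, 0.028]]
brush [[0.711, -0.008, 0.028], [0.484, -0.004, 0.028]]
cam in tool [ 0.07531649 -0.00072349 -0.16133621] axes in tool
 [[-0.     1.     0.002]
 [-0.961  0.    -0.278]
 [-0.278 -0.002  0.961]] 287.6665242776477 251.59035310551806 193.3957027436961
(array([ 0.3968, -0.2416, -0.0777]), None, np.float64(21.588490956259882)) (array([ 0.5087, -0.6059, -0.077 ]), None, np.float64(21.588490956259882))
```

>>> servo_tool(moves="0.468 -0.242 0.02 -81 0.087;0.468 -0.242 0.02 -81 0.087;0.468 -0.242 0.02 -81 0.087;0.468 -0.242 0.02 -81 0.087;0.468 -0.242 0.02 -81 0.087;0.468 -0.242 0.02 -81 0.087;0.468 -0.242 0.02 -81 0.087;0.468 -0.242 0.02 -81 0.087;0.468 -0.242 0.02 -81 0.087;0.468 -0.242 0.02 -81 0.087")

```text
time: 0.93
position: [0.5043, -0.2652, 0.2064]
tool_rot: [0.685, 0.729, -0.0, -0.0]
ft_force: [1.0, -1.1, -0.6]
grip_width: 0.0871
grip_force: 0.0
```

>>> servo_tool(moves="0.077 0.078 0.01 -9.5 0.087;0.077 0.078 0.02 -9.5 0.087;0.077 0.078 0.02 -9.5 0.087;0.077 0.078 0.02 -9.5 0.03;0.077 0.078 0.02 -9.5 0.03;0.077 0.078 0.02 -9.5 0.03")

```text
time: 1.43
position: [0.5765, -0.1862, 0.1864]
tool_rot: [0.624, 0.781, -0.0, -0.0]
ft_force: [0.4, 0.1, -0.3]
grip_width: 0.0742
grip_force: 0.0
```

```bash
python3 - <<'E'
from h import *
w=cams.camera_model("wrist");im=cams.camera("wrist");np.save("w1.npy",w,allow_pickle=True)
cv2.imwrite("pics/w1.png",im);print(get_obs()["position"])
E
```

```text
[ 0.57636903 -0.18681262  0.18670749]
```

View pics/w1.png

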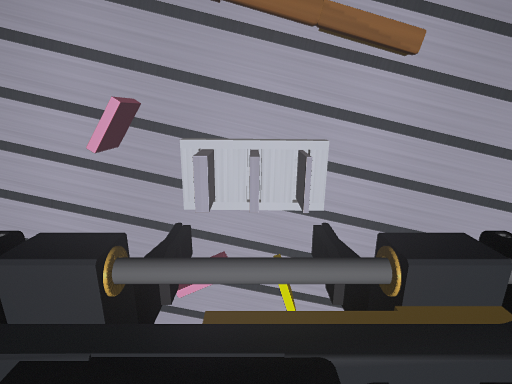

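The rack bars are at (203,180), (255,180) and (308,180). By eye their top faces are thick, middle and thin in that order. Next I'll check this in one enlarged crop and measure the widths.

```bash
python3 - <<'E'
from h import *
w=np.load("w1.npy",allow_pickle=True).item();im=cv2.imread("pics/w1.png")
c=im[130:220,170:340];cv2.imwrite("pics/w1c.png",cv2.resize(c,None,fx=4.5,fy=4.5,interpolation=cv2.INTER_CUBIC))
for r in (165,180,195): print(r,im[r,185:325].mean(1).astype(int).tolist())
E
```

```text
165 [188, 187, 183, 185, 186, 186, 187, 187, 155, 154, 156, 156, 155, 153, 156, 158, 159, 159, 159, 160, 159, 157, 140, 79, 75, 78, 77, 78, 70, 151, 181, 184, 186, 188, 186, 186, 183, 183, 186, 189, 189, 191, 184, 185, 186, 188, 188, 188, 185, 186, 187, 187, 187, 183, 185, 186, 186, 186, 186, 184, 186, 192, 157, 184, 142, 151, 154, 157, 157, 156, 155, 154, 152, 152, 152, 185, 155, 179, 182, 187, 189, 186, 186, 185, 183, 185, 190, 188, 190, 187, 184, 187, 187, 188, 188, 186, 186, 186, 187, 187, 184, 184, 186, 187, 186, 187, 183, 185, 188, 187, 187, 191, 132, 73, 69, 72, 71, 72, 71, 70, 63, 170, 158, 157, 157, 157, 162, 188, 190, 188, 183, 185, 186, 186, 188, 186, 184, 186, 186, 187]
180 [188, 187, 185, 182, 185, 186, 187, 187, 175, 157, 156, 156, 157, 156, 156, 159, 161, 160, 160, 160, 160, 159, 163, 75, 76, 78, 79, 78, 75, 94, 182, 183, 186, 190, 186, 185, 183, 183, 184, 190, 189, 189, 183, 185, 187, 187, 187, 187, 186, 187, 188, 187, 187, 182, 185, 187, 187, 187, 185, 182, 186, 190, 187, 190, 136, 152, 155, 158, 157, 156, 155, 154, 154, 155, 142, 189, 154, 179, 184, 188, 187, 185, 1
[... 271 characters left out ...]
187, 184]
195 [188, 187, 186, 182, 182, 185, 184, 185, 187, 170, 157, 157, 157, 157, 157, 158, 161, 162, 160, 160, 161, 160, 160, 144, 82, 76, 78, 78, 76, 70, 181, 182, 184, 188, 186, 184, 181, 181, 183, 188, 188, 188, 184, 182, 186, 186, 186, 185, 186, 187, 187, 186, 186, 181, 184, 188, 188, 186, 183, 182, 187, 161, 187, 190, 149, 154, 156, 157, 157, 156, 154, 154, 154, 170, 190, 159, 180, 181, 185, 189, 186, 183, 183, 181, 183, 190, 189, 187, 184, 183, 185, 186, 186, 185, 186, 187, 187, 185, 185, 181, 185, 187, 187, 185, 183, 181, 186, 189, 186, 189, 161, 77, 68, 70, 70, 71, 72, 71, 62, 165, 159, 159, 159, 158, 164, 188, 188, 183, 181, 186, 186, 185, 185, 185, 186, 186, 185, 186, 181, 185]
```

View pics/w1c.png

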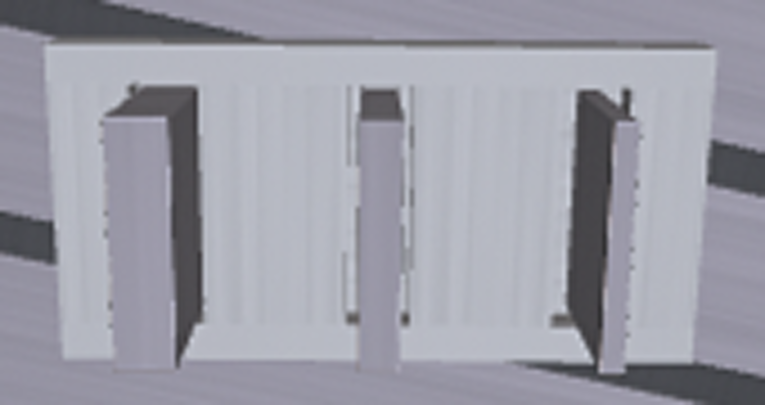

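The crop confirms it: the top faces measure 14.3, 9.8 and 5.8 px, so the middle slot holds the 10 mm bar. Its top face runs from (254.6,156.5) to (254.4,212.5).

```bash
python3 - <<'E'
from h import *
w=np.load("w1.npy",allow_pickle=True).item()
a,b=cast(w,[(254.6,156.3),(254.3,212.6)],.061)
print(a,b,np.linalg.norm(a-b),(a+b)/2)
c=(a+b)/2;d=a-b;yaw=np.arctan2(d[1],d[0]);print(np.degrees(yaw))
print(tool([c[0],c[1],.061+.005],yaw))
for uv in [(180.7,139.5),(327.9,140.5),(324,210),(184.3,209.5)]: print(cast(w,uv,.018))
E
```

```text
[ 0.57102273 -0.15362404  0.061     ] [ 0.58402704 -0.21192483  0.061     ] 0.059733522484153014 [ 0.57752488 -0.18277444  0.061     ]
102.57429345742645
(array([0.0037, 0.0021, 0.1207]), np.float64(0.08260167294908734), np.float64(102.65689513037555))
[[ 0.48701468 -0.15977441  0.018     ]]
[[ 0.64983802 -0.12417152  0.018     ]]
[[ 0.66950961 -0.20510771  0.018     ]]
[[ 0.50414549 -0.24181877  0.018     ]]
```

>>> servo_tool(moves="0.004 0.002 0.035 0 0.03;0.004 0.002 0.07 0 0.03;0.004 0.002 0.10 0 0.03;0.004 0.002 0.12 0 0.03;0.004 0.002 0.14 0 0.03;0.004 0.002 0.15 0 0.03;0.004 0.002 0.156 0 0.03;0.004 0.002 0.156 0 0.03;0.004 0.002 0.156 0 0.03")

```text
time: 2.23
position: [0.5785, -0.1825, 0.0315]
tool_rot: [0.625, 0.781, 0.0, 0.001]
ft_force: [0.3, 0.1, 0.6]
grip_width: 0.0299
grip_force: 0.0
```

>>> servo_tool(moves="0 -0.0005 0 0 0.02;0 -0.0005 0 0 0.008;0 -0.0005 0 0 0.004;0 -0.0005 0 0 0.004;0 -0.0005 0 0 0.004;0 -0.0005 0 0 0.004;0 -0.0005 0 0 0.004;0 -0.0005 0 0 0.004", grip_force=40)

```text
time: 2.9
position: [0.5781, -0.1818, 0.0315]
tool_rot: [0.624, 0.781, 0.0, 0.0]
ft_force: [-0.2, 0.1, 6.0]
grip_width: 0.0093
grip_force: 40.0
```

>>> servo_tool(moves="0 0 -0.03 0 0.004;0 0 -0.07 0 0.004;0.04 0.005 -0.11 0 0.004;0.08 0.01 -0.14 0 0.004;0.12 0.015 -0.15 2 0.004;0.16 0.02 -0.15 4 0.004;0.2 0.026 -0.15 4 0.004;0.24 0.031 -0.15 4 0.004;0.28 0.037 -0.15 4 0.004;0.31 0.041 -0.15 4 0.004")

```text
time: 3.73
position: [0.5486, 0.1274, 0.1801]
tool_rot: [0.651, 0.759, -0.0, -0.001]
ft_force: [1.0, -0.1, -3.1]
grip_width: 0.0097
grip_force: 40.0
```

>>> servo_tool(moves="0.015 0 0 0 0.004;0.02 0 0 0 0.004;0.02 0 0 0 0.004")

```text
time: 3.98
position: [0.5457, 0.1466, 0.1799]
tool_rot: [0.65, 0.76, -0.001, -0.001]
ft_force: [-0.1, -0.7, -2.8]
grip_width: 0.0095
grip_force: 40.0
```

```bash
python3 - <<'E'
from h import *
w=cams.camera_model("wrist");im=cams.camera("wrist");np.save("w2.npy",w,allow_pickle=True)
cv2.imwrite("pics/w2.png",im);o=get_obs();print(o["position"],o["tool_rot"],o["grip_width"])
E
```

```text
[0.54625295 0.14526315 0.18008764] [ 6.50819623e-01  7.59232020e-01 -7.09728000e-04 -2.32796302e-04] 0.009489354107278998
```

View pics/w2.png

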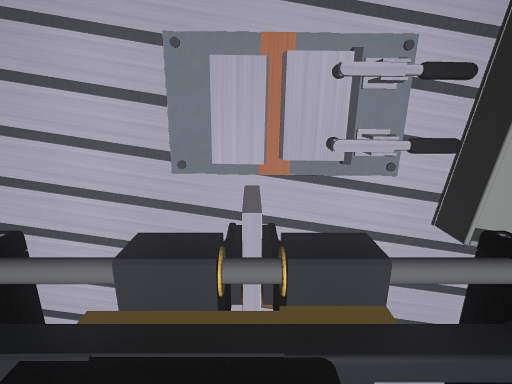

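The jig is fully in view. The loose plate spans cols 210-267 and rows 55-164, the fixed plate starts at col 283, and the copper runs between them. The bar hangs straight in the grip at (252,197). Next: line fits.

```bash
python3 - <<'E'
from h import *
im=cv2.imread("pics/w2.png");w=np.load("w2.npy",allow_pickle=True).item()
c=im[20:185,155:345];cv2.imwrite("pics/w2c.png",cv2.resize(c,None,fx=3.5,fy=3.5,interpolation=cv2.INTER_CUBIC))
f=im.astype(int);o=((f[:,:,2]-f[:,:,0])>50)
for r in list(range(30,182,6)):
    x=np.flatnonzero(o[r,240:320])+240
    print(r,x[[0,-1]] if len(x) else None)
for r in (70,110,150): print(r,f[r,256:292].tolist())
print(cast(w,[(164,31),(417,33),(400,175),(172,172)],.012))
E
```

```text
30 None
36 [261 295]
42 [261 295]
48 [261 294]
54 [261 282]
60 [269 281]
66 [269 281]
72 [269 281]
78 [269 281]
84 [268 280]
90 [268 280]
96 [268 280]
102 [268 280]
108 [268 280]
114 [267 279]
120 [267 279]
126 [267 279]
132 [267 279]
138 [267 278]
144 [267 278]
150 [266 278]
156 [266 278]
162 [266 289]
168 [259 288]
174 [260 288]
180 None
70 [[172, 156, 158], [170, 154, 156], [172, 156, 159], [173, 157, 160], [172, 157, 160], [167, 152, 154], [172, 158, 160], [172, 156, 159], [173, 156, 159], [180, 163, 165], [128, 120, 124], [108, 102, 105], [101, 101, 117], [80, 104, 159], [81, 106, 162], [81, 106, 162], [80, 104, 157], [80, 103, 158], [80, 105, 160], [81, 107, 162], [79, 105, 160], [79, 103, 158], [80, 105, 161], [80, 106, 161], [79, 104, 159], [80, 107, 165], [81, 79, 88], [94, 89, 93], [94, 90, 94], [91, 87, 92], [133, 123, 127], [173, 157, 160], [174, 157, 161], [175, 158, 161], [176, 160, 163], [176, 159, 163]]
110 [[175, 159, 162], [177, 161, 163], [176, 160, 163], [176, 160, 163], [174, 158, 160], [177, 162, 165], [175, 160, 162], [174, 159, 162], [182, 164, 167], [131, 123
[... 462 characters left out ...]
], [178, 162, 164], [179, 162, 165], [182, 165, 169], [179, 162, 165], [176, 160, 163], [183, 165, 168], [133, 123, 128], [113, 107, 109], [90, 106, 148], [81, 107, 163], [81, 108, 164], [82, 107, 163], [82, 106, 160], [83, 107, 164], [82, 106, 162], [82, 108, 164], [82, 108, 165], [81, 107, 164], [82, 107, 162], [82, 108, 164], [82, 111, 171], [81, 78, 87], [93, 88, 91], [92, 88, 92], [89, 86, 90], [171, 156, 159], [172, 156, 158], [170, 154, 156], [170, 154, 156], [173, 157, 159], [179, 162, 165], [174, 159, 160], [176, 160, 162], [173, 158, 161]]
[[0.43161939 0.28592159 0.012     ]
 [0.68822046 0.32397677 0.012     ]
 [0.71489989 0.17756075 0.012     ]
 [0.45128151 0.13995315 0.012     ]]
```

View pics/w2c.png

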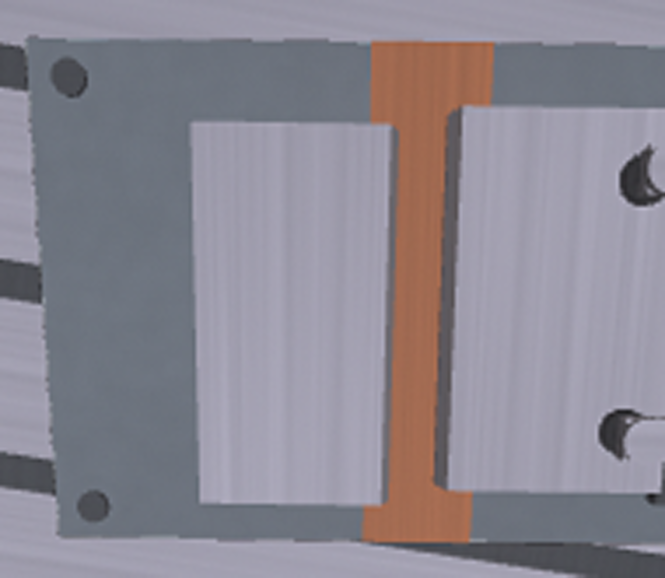

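```bash
cat >> h.py <<'E'
def lines(im,rows,lo=240,hi=320,thr=40):
    f=im.astype(float);s=f[:,:,2]-f[:,:,0];L=[];Rr=[]
    for r in rows:
        k=np.flatnonzero(s[r,lo:hi]>thr)+lo
        if len(k)<3: continue
        a,b=k[0],k[-1]
        L.append((a-(s[r,a]-thr)/(s[r,a]-s[r,a-1]),r));Rr.append((b+(s[r,b]-thr)/(s[r,b]-s[r,b+1]),r))
    return np.array(L),np.array(Rr)
def fit(P):
    d=P[:,:2];c=d.mean(0);v=np.linalg.svd(d-c)[2][0];v*=np.sign(v[1]);n=np.array([v[1],-v[0]])
    return c,v,n,np.abs((d-c)@n).max()
E
python3 - <<'E'
from h import *
im=cv2.imread("pics/w2.png");w=np.load("w2.npy",allow_pickle=True).item()
L,Rr=lines(im,range(60,157));l=cast(w,L,.017);r=cast(w,Rr,.012)
L2,R2=lines(im,list(range(34,48))+list(range(166,174)));l2=cast(w,L2,.012);r2=cast(w,R2,.012)
c,v,n,e=fit(r);print("fixed root",c,np.degrees(np.arctan2(v[1],v[0])),e)
c2,v2,_,e2=fit(l);print("loose root",c2,np.degrees(np.arctan2(v2[1],v2[0])),e2)
for nm,P in (("strip -23",l2),("strip +13",r2)):
    a=fit(P);print(nm,np.degrees(np.arctan2(a[1][1],a[1][0])),((P[:,:2]-c)@n).mean(),a[3])
d=(l[:,:2]-c)@n;print("gap at ends",d[0],d[-1],"y",(l[[0,-1],:2]-c)@v)
# fixed plate y-extent via far/near top corners (z .028): crop px -> image
P=np.array([(463,107),(446,491),(394,124),(383,504),(191,122),(200,502)])/3.5+[155,20]
Q=cast(w,P,.028)[:,:2];print("corners (x,y) in joint frame about c:",np.c_[(Q-c)@n,(Q-c)@v])
# bar underside near/far
o=get_obs();print(o["position"][:2],(o["position"][:2]-c)@n,(o["position"][:2]-c)@v)
E
```

```text
fixed root [0.5631174 0.229075 ] 98.22828263941916 0.0002438901383538562
loose root [0.54866891 0.22679096] 97.95042919836285 0.00025551002706274964
strip -23 98.26048206190016 -0.022828118888285898 0.00016045385594387864
strip +13 98.17608199159878 0.01293188959014086 0.00023589010289523874
gap at ends -0.014364053557759212 -0.014823104014351994 y [ 0.04817923 -0.05147399]
corners (x,y) in joint frame about c: [[ 0.00342207  0.0552463 ]
 [ 0.00307464 -0.05431097]
 [-0.0160012   0.05063319]
 [-0.01656538 -0.05865366]
 [-0.07374405  0.05052837]
 [-0.07411118 -0.05867699]]
[0.54625295 0.14526315] -0.028685783718142146 -0.0805354683203552
```

```bash
python3 - <<'E'
from h import *
im=cv2.imread("pics/w2.png").astype(int);w=np.load("w2.npy",allow_pickle=True).item();o=get_obs()
R=Ro.from_quat(o["tool_rot"]).as_matrix()
for z in (-.0295,.0255): print(np.round(proj(w,[R@[.029,s*.005,z]+o["position"] for s in (-1,1)]),1).tolist())
for r in (190,200,208,216): print(r,im[r,236:270].mean(1).astype(int).tolist())
c=np.array([.56312,.22908]);a=np.radians(98.23);v=np.array([np.cos(a),np.sin(a)]);n=np.array([v[1],-v[0]])
t=c-.0073*n-.002*v;print(t,tool([*t,.10],a),tool([*t,.0375],a))
E
```

```text
[[244.4, 215.7], [265.0, 215.7]]
[[246.4, 187.0], [261.3, 187.0]]
190 [163, 163, 164, 164, 165, 165, 167, 172, 104, 92, 93, 92, 93, 94, 93, 93, 95, 95, 95, 94, 94, 93, 92, 108, 166, 168, 167, 167, 167, 168, 169, 168, 169, 168]
200 [166, 166, 167, 166, 168, 169, 174, 105, 91, 93, 93, 92, 93, 93, 93, 93, 94, 92, 93, 92, 93, 93, 94, 93, 107, 172, 174, 170, 169, 168, 168, 165, 165, 164]
208 [167, 166, 166, 165, 167, 171, 122, 91, 94, 93, 95, 95, 96, 95, 96, 94, 94, 94, 92, 94, 92, 91, 92, 91, 88, 124, 169, 170, 170, 171, 171, 172, 171, 171]
216 [78, 77, 77, 77, 74, 69, 174, 164, 162, 164, 166, 167, 168, 167, 167, 165, 165, 164, 164, 163, 164, 163, 163, 161, 163, 186, 78, 76, 74, 71, 72, 72, 70, 69]
[0.55618147 0.22605562] (array([0.0784, 0.0223, 0.08  ]), np.float64(0.5631421573855345), np.float64(98.79314215738555)) (array([0.0784, 0.0224, 0.1425]), np.float64(0.5631421573855345), np.float64(98.79314215738555))
```

>>> servo_tool(moves="0.04 0.012 0.02 0.56 0.004;0.0784 0.0237 0.05 0.56 0.004;0.0784 0.0237 0.08 0.56 0.004;0.0784 0.0237 0.1 0.56 0.004;0.0784 0.0237 0.112 0.56 0.004;0.0784 0.0237 0.118 0.56 0.004;0.0784 0.0237 0.118 0.56 0.004;0.0784 0.0237 0.118 0.56 0.004;0.0784 0.0237 0.118 0.56 0.004")

```text
time: 4.78
position: [0.56, 0.2257, 0.0643]
tool_rot: [0.656, 0.755, 0.001, 0.001]
ft_force: [0.6, -0.0, -2.8]
grip_width: 0.0099
grip_force: 40.0
```

```bash
python3 - <<'E'
from h import *
w=cams.camera_model("wrist");im=cams.camera("wrist");np.save("w3.npy",w,allow_pickle=True)
cv2.imwrite("pics/w3.png",im);o=get_obs();print(o["position"],o["tool_rot"],o["ft_force"])
E
```

```text
[0.55983572 0.22587247 0.06441962] [0.65549622 0.75519659 0.00131832 0.00104066] [ 0.29960015 -0.18082876 -2.25402108]
```

View pics/w3.png

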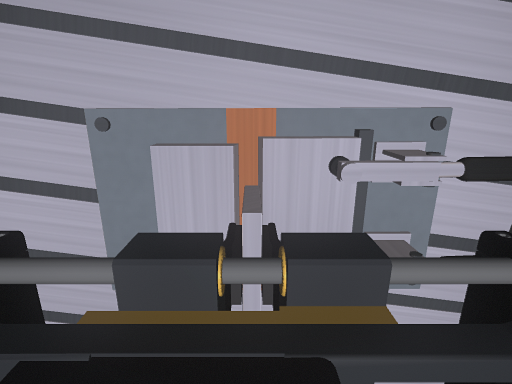

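The bar's bottom end is at (253,187), over the groove and close to the fixed plate's side. The copper shows between cols 240 and 258 above it. Now I'll measure the relative offset.

```bash
cat >> h.py <<'E'
def barchk(im,w,o,rows=range(190,208,3),copper=range(150,182)):
    L,Rr=lines(im,copper,225,275);l=cast(w,L,.012)[:,:2];r=cast(w,Rr,.012)[:,:2]
    c,v,n,e=fit(r);cl,vl,_,el=fit(l);f=im.astype(float).mean(2)
    print("fixed root",c,np.degrees(np.arctan2(v[1],v[0])),e,"loose",np.degrees(np.arctan2(vl[1],vl[0])),"gap",((l-c)@n).mean(),el)
    R=Ro.from_quat(o["tool_rot"]).as_matrix();p=np.array(o["position"])
    for r_ in rows:
        a=f[r_,238:272];g=np.diff(a);i=np.argmin(g[:14])+238.5;j=np.argmax(g[16:])+16+238.5
        # end face plane: tool x=.029
        cam=-np.array(w["R"]).T@w["t"];u=np.array([((i+j)/2-w["cx"])/w["fx"],(r_-w["cy"])/w["fy"],1])@np.array(w["R"])
        s=(.029-R[:,0]@(cam-p))/(R[:,0]@u);X=cam+s*u;print(r_,i,j,"tool",np.round(R.T@(X-p),4),"joint x",round((X[:2]-c)@n,4))
    print("tool heading",np.degrees(np.arctan2(R[1,0],R[0,0])))
E
python3 - <<'E'
from h import *
im=cv2.imread("pics/w3.png");w=np.load("w3.npy",allow_pickle=True).item()
f=im.astype(int);print((f[:,:,2]-f[:,:,0])[165,230:265].tolist());print(f[192,232:275].mean(1).astype(int).tolist())
barchk(im,w,get_obs())
E
```

```text
[-14, -14, -15, -7, 3, 2, 2, -2, 15, 82, 84, 83, 84, 84, 81, 82, 82, 83, 83, 85, 84, 82, 81, 85, 83, 80, 83, 89, 6, 0, 2, 2, -1, -14, -14]
[170, 173, 114, 108, 108, 108, 100, 117, 117, 118, 118, 119, 90, 94, 96, 94, 95, 96, 95, 94, 95, 94, 94, 95, 94, 95, 96, 100, 94, 93, 127, 168, 167, 166, 167, 167, 169, 169, 170, 167, 166, 168, 173]
fixed root [0.55826867 0.26284974] 98.33053825372342 8.098860091137987e-06 loose 98.03643009011527 gap -0.014456538201952899 0.00011564905701134693
190 243.5 262.5 tool [ 0.029  -0.0002  0.0117] joint x -0.0038
193 242.5 262.5 tool [ 0.029  -0.0005  0.0049] joint x -0.0042
196 242.5 262.5 tool [ 0.029  -0.0005 -0.0014] joint x -0.0042
199 242.5 262.5 tool [ 0.029  -0.0005 -0.0073] joint x -0.0042
202 242.5 262.5 tool [ 0.029  -0.0005 -0.0128] joint x -0.0043
205 242.5 261.5 tool [ 0.029  -0.0008 -0.018 ] joint x -0.0046
tool heading 98.08530112639959
```

>>> servo_tool(moves="0 -0.0022 0 0 0.004;0 -0.0022 0 0 0.004;0 -0.0022 0 0 0.004;0 -0.0022 0.003 0 0.004;0 -0.0022 0.005 0 0.004;0 -0.0022 0.005 0 0.004")

```text
time: 5.33
position: [0.5558, 0.226, 0.0572]
tool_rot: [0.655, 0.756, -0.0, -0.0]
ft_force: [-0.8, -0.5, -2.9]
grip_width: 0.0098
grip_force: 40.0
```

```bash
python3 - <<'E'
from h import *
w=cams.camera_model("wrist");im=cams.camera("wrist");cv2.imwrite("pics/w4.png",im);o=get_obs();print(o["position"],o["tool_rot"],o["ft_force"])
barchk(im,w,o,rows=[190,196])
for r in (189,194): print(im[r,232:270].astype(int).mean(1).astype(int).tolist())
E
```

```text
[0.5558436  0.22598103 0.05731704] [ 6.55031522e-01  7.55601412e-01 -3.72083954e-04 -2.69065983e-04] [ 0.91582967  0.13522974 -1.77213465]
fixed root [0.55789307 0.26505338] 98.38079423677387 5.354201609161325e-05 loose 98.07241965436064 gap -0.014517902021467776 0.00020541112626570784
190 238.5 268.5 tool [ 0.029  -0.      0.0125] joint x -0.0076
196 238.5 268.5 tool [ 0.029  -0.0001 -0.0006] joint x -0.0077
tool heading 98.15591126537926
[162, 166, 169, 166, 164, 167, 172, 142, 111, 105, 108, 109, 89, 95, 95, 93, 93, 94, 93, 94, 92, 93, 93, 95, 95, 95, 95, 106, 116, 115, 116, 118, 90, 92, 93, 93, 92, 147]
[163, 166, 170, 167, 164, 167, 172, 141, 111, 105, 108, 96, 87, 93, 94, 94, 94, 95, 94, 95, 94, 94, 94, 95, 94, 93, 94, 92, 98, 114, 116, 120, 89, 92, 93, 92, 91, 168]
```

>>> servo_tool(moves="0 0.0017 0 0 0.004;0 0.0017 0 0 0.004;0 0.0017 0 0 0.004;0 0.0017 0 0 0.004")

```text
time: 5.72
position: [0.558, 0.2263, 0.0578]
tool_rot: [0.655, 0.756, 0.0, 0.0]
ft_force: [-0.0, 0.7, -2.7]
grip_width: 0.0097
grip_force: 40.0
```

```bash
python3 - <<'E'
from h import *
w=cams.camera_model("wrist");im=cams.camera("wrist");cv2.imwrite("pics/w5.png",im);o=get_obs();print(o["position"],o["tool_rot"],o["ft_force"])
barchk(im,w,o,rows=[190])
f=im.astype(int)
for r in (182,189,194): print(f[r,236:270].mean(1).astype(int).tolist(),(f[r,236:270,2]-f[r,236:270,0]).tolist())
E
```

```text
[0.55788679 0.22625382 0.05774989] [6.55072831e-01 7.55565739e-01 8.40712133e-06 3.91307874e-06] [ 0.84873129  0.57363118 -2.45517365]
fixed root [0.55794838 0.2649247 ] 98.22477990417212 7.189556136040116e-05 loose 97.72625327976726 gap -0.0145312117055529 9.208948562996101e-05
190 243.5 265.5 tool [0.029  0.0008 0.0124] joint x -0.0048
tool heading 98.14965482367468
[126, 109, 106, 107, 107, 114, 116, 117, 117, 117, 116, 114, 115, 116, 115, 118, 118, 118, 115, 116, 120, 116, 114, 115, 119, 90, 93, 93, 93, 90, 168, 169, 166, 166] [-4, 1, 1, 0, -4, 56, 83, 84, 83, 84, 83, 79, 81, 82, 83, 85, 84, 83, 81, 83, 86, 83, 81, 82, 89, 6, -2, 1, 0, 2, -14, -15, -13, -14]
[127, 110, 105, 108, 108, 103, 116, 119, 91, 95, 94, 94, 94, 94, 93, 93, 93, 94, 94, 94, 95, 96, 95, 104, 118, 97, 94, 92, 94, 108, 168, 167, 164, 166] [-3, 1, 1, 0, -3, 35, 82, 88, 25, -1, 0, 0, 0, -1, 0, 0, 1, 1, 0, 1, 0, -1, -3, 36, 89, 5, -1, 0, 1, -1, -14, -14, -13, -15]
[141, 111, 106, 108, 107, 103, 118, 103, 86, 93, 94, 94, 95, 95, 95, 95, 95, 94, 94, 94, 93, 94, 94, 93, 88, 94, 93, 93, 92, 108, 167, 167, 165, 166] [-8, 0, 0, -1, -2, 35, 85, 66, 1, -2, 0, 1, 0, 0, 0, 1, 0, 1, 0, 0, 0, 1, -1, -2, 40, 1, -1, 0, 1, -3, -14, -14, -14, -14]
```

>>> servo_tool(moves="0 -0.0004 0 0 0.004;0 -0.0004 0.003 0 0.004;0 -0.0004 0.006 0 0.004;0 -0.0004 0.009 0 0.004;0 -0.0004 0.012 0 0.004;0 -0.0004 0.012 0 0.004;0 -0.0004 0.015 0 0.004;0 -0.0004 0.017 0 0.004;0 -0.0004 0.018 0 0.004;0 -0.0004 0.018 0 0.004")

```text
time: 6.6
position: [0.5573, 0.2261, 0.0394]
tool_rot: [0.655, 0.756, -0.0, -0.0]
ft_force: [-0.0, -0.2, -1.6]
grip_width: 0.0102
grip_force: 40.0
```

No contact on the way down. About 2 mm to go.

>>> servo_tool(moves="0 0 0.0008 0 0.004;0 0 0.0014 0 0.004;0 0 0.002 0 0.004;0 0 0.002 0 0.004")

```text
time: 6.93
position: [0.5574, 0.2262, 0.0377]
tool_rot: [0.655, 0.756, -0.0, -0.0]
ft_force: [0.5, 0.0, -2.7]
grip_width: 0.0094
grip_force: 40.0
```

>>> servo_tool(moves="0 0 0.0005 0 0.004;0 0 0.001 0 0.004;0 0 0.0015 0 0.004;0 0 0.0015 0 0.004")

```text
time: 7.27
position: [0.5575, 0.2262, 0.0375]
tool_rot: [0.655, 0.756, 0.0, 0.0]
ft_force: [-2.0, -0.6, 5.9]
grip_width: 0.0093
grip_force: 40.0
```

>>> servo_tool(moves="0 0 -0.0005 0 0.012;0 0 -0.001 0 0.016;0 0 -0.001 0 0.024;0 0 -0.001 0 0.03;0 0 -0.001 0 0.03;0 0 -0.001 0 0.03;0 0 -0.02 0 0.03;0 0 -0.05 0 0.03;0 0 -0.08 0 0.03;0 0 -0.12 0 0.03")

```text
time: 8.1
position: [0.5557, 0.2257, 0.1553]
tool_rot: [0.655, 0.756, -0.002, -0.002]
ft_force: [1.5, -0.4, -0.6]
grip_width: 0.0299
grip_force: 0.0
```

>>> servo_tool(moves="0 -0.03 -0.005 7 0.03;0 -0.06 -0.005 14 0.03;0 -0.09 -0.005 21 0.03;0 -0.092 -0.005 28 0.024;0 -0.092 -0.005 35 0.024;0 -0.092 -0.005 42 0.024;0 -0.092 -0.005 49 0.024;0 -0.092 -0.005 56 0.024;0 -0.092 -0.005 63 0.024;0 -0.092 -0.005 70 0.024")

```text
time: 8.93
position: [0.4663, 0.2131, 0.1612]
tool_rot: [0.971, 0.24, -0.0, -0.0]
ft_force: [-0.6, -0.6, -0.4]
grip_width: 0.024
grip_force: 0.0
```

>>> servo_tool(moves="0 0 0 7 0.024;0 0 0 14 0.024;0 0 0 20 0.024;0 0 0 20 0.024;0 0 0 20 0.024")

```text
time: 9.35
position: [0.4663, 0.2131, 0.1612]
tool_rot: [0.997, 0.072, -0.0, -0.0]
ft_force: [0.6, 0.1, 0.6]
grip_width: 0.024
grip_force: 0.0
```

```bash
python3 - <<'E'
from h import *
w=cams.camera_model("wrist");im=cams.camera("wrist");np.save("w6.npy",w,allow_pickle=True);cv2.imwrite("pics/w6.png",im);o=get_obs();print(o["position"],o["tool_rot"],o["ft_force"],o["q"])
a=np.radians(8.23);n=np.array([np.cos(a),np.sin(a)]);v=np.array([-n[1],n[0]]);c=np.array([.56312,.22908])
print(tool([*(c-.1*n-.003*v),.05],a), (o["position"][:2]-c)@n,(o["position"][:2]-c)@v)
E
```

```text
[0.46636848 0.21312047 0.16119717] [ 9.97382952e-01  7.22996903e-02 -4.62702045e-05 -4.40755678e-07] [-0.5971962  -0.53585006  0.01997286] [2.10429759e-01 4.66555003e-01 1.77433875e+00 1.73628812e-05
 9.00790443e-01 1.63648965e+00]
(array([-0.002 ,  0.0011,  0.1112]), np.float64(0.062169181337669), np.float64(8.29216918133767)) -0.09803967237204787 -0.0019454620507896939
```

View pics/w6.png

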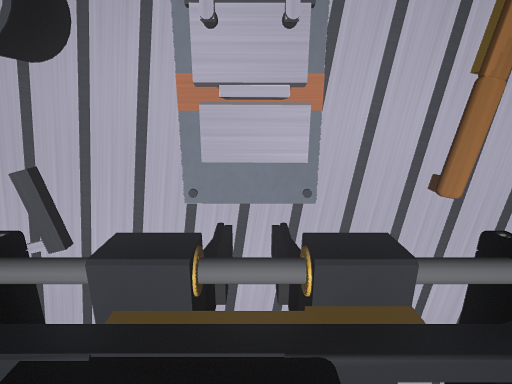

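The bar stands in the gap at (254,91), with the loose plate at cols 201-309 and its outer edge at row 162. The fingers are centred on it at about col 253. I'll descend behind the plate.

>>> servo_tool(moves="-0.003 0.001 0.03 0 0.024;-0.003 0.001 0.06 0 0.024;-0.003 0.001 0.09 0 0.024;-0.003 0.001 0.11 0 0.024;-0.003 0.001 0.125 0 0.024;-0.003 0.001 0.135 0 0.024;-0.003 0.001 0.142 0 0.024;-0.003 0.001 0.142 0 0.024;-0.003 0.001 0.142 0 0.024")

```text
time: 10.15
position: [0.4639, 0.2118, 0.0195]
tool_rot: [0.997, 0.071, 0.0, -0.0]
ft_force: [-0.1, 0.4, -0.4]
grip_width: 0.0237
grip_force: 0.0
```

>>> servo_tool(moves="0.003 0 0.001 0 0.024;0.006 0 0.001 0 0.024;0.009 0 0.001 0 0.024;0.011 0 0.001 0 0.024;0.012 0 0.001 0 0.024;0.012 0 0.001 0 0.024")

```text
time: 10.65
position: [0.4761, 0.2135, 0.0185]
tool_rot: [0.997, 0.071, 0.001, -0.0]
ft_force: [0.6, -0.2, -0.1]
grip_width: 0.0239
grip_force: 0.0
```

>>> servo_tool(moves="0.001 0 0 0 0.024;0.002 0 0 0 0.024;0.003 0 0 0 0.024;0.004 0 0 0 0.024;0.0045 0 0 0 0.024;0.005 0 0 0 0.024;0.0055 0 0 0 0.024;0.006 0 0 0 0.024;0.006 0 0 0 0.024")

```text
time: 11.4
position: [0.4799, 0.214, 0.0181]
tool_rot: [0.997, 0.071, -0.002, 0.0]
ft_force: [-3.0, 0.4, 2.3]
grip_width: 0.0237
grip_force: 1.7
```

>>> servo_tool(moves="0.0005 0 0 0 0.024;0.001 0 0 0 0.024;0.0015 0 0 0 0.024;0.002 0 0 0 0.024;0.0025 0 0 0 0.024;0.003 0 0 0 0.024;0.003 0 0 0 0.024;0.003 0 0 0 0.024")

```text
time: 12.07
position: [0.4817, 0.2143, 0.018]
tool_rot: [0.997, 0.071, -0.003, 0.0]
ft_force: [-4.9, -1.9, 3.9]
grip_width: 0.0242
grip_force: 2.9
```

>>> servo_tool(moves="0.0005 0 0 0 0.024;0.001 0 0 0 0.024;0.0013 0 0 0 0.024;0.0015 0 0 0 0.024;0.0015 0 0 0 0.024")

```text
time: 12.48
position: [0.4824, 0.2144, 0.018]
tool_rot: [0.997, 0.071, -0.003, 0.0]
ft_force: [-6.8, -1.6, 4.8]
grip_width: 0.0237
grip_force: 3.4
```

>>> servo_tool(moves="0.0005 0 0 0 0.024;0.001 0 0 0 0.024;0.0015 0 0 0 0.024;0.002 0 0 0 0.024;0.002 0 0 0 0.024;0.002 0 0 0 0.024")

```text
time: 12.98
position: [0.4837, 0.2146, 0.0179]
tool_rot: [0.997, 0.071, -0.004, 0.001]
ft_force: [-6.4, -0.8, 5.6]
grip_width: 0.0241
grip_force: 3.8
```

```bash
python3 - <<'E'
from h import *
w=cams.camera_model("wrist");im=cams.camera("wrist");np.save("w7.npy",w,allow_pickle=True);cv2.imwrite("pics/w7.png",im);o=get_obs();print(o["position"],o["tool_rot"],o["ft_force"])
E
```

```text
[0.48365207 0.21455836 0.01790397] [ 9.97450210e-01  7.12383153e-02 -4.23057884e-03  5.32271515e-04] [-6.94003315 -1.7481313   5.44413606]
```

View pics/w7.png

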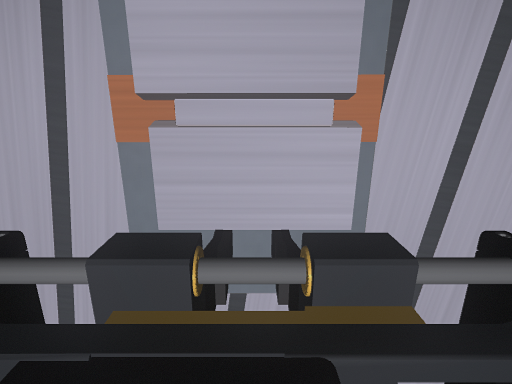

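The bar is at (254,112) and the plate's top edge is at row 122, nearly against it. I'll measure the copper left on both sides of the bar.

```bash
cat >> h.py <<'E'
def gap(im,w):
    f=im.astype(float);s=f[:,:,2]-f[:,:,0];a=np.radians(8.23);n=np.array([np.cos(a),np.sin(a)]);v=np.array([-n[1],n[0]]);c=np.array([.56312,.22908])
    for cols in (range(150,172,4),range(338,358,4)):
        for u in cols:
            k=np.flatnonzero(s[85:135,u]>40)+85
            if len(k)<3: continue
            p,q=k[0],k[-1];t=p-(s[p,u]-40)/(s[p,u]-s[p-1,u]);b=q+(s[q,u]-40)/(s[q,u]-s[q+1,u])
            T=(cast(w,(u,t),.012)[0,:2]-c);B=(cast(w,(u,b),.012)[0,:2]-c);B2=cast(w,(u,b),.017)[0,:2]-c
            print(u,round(t,1),round(b,1),"y",round(T@v,4),"x",round(T@n,4),round(B@n,4),"gap",round((T-B)@n,4),"or",round((T-B2)@n,4))
E
python3 - <<'E'
from h import *
gap(cv2.imread("pics/w7.png"),np.load("w7.npy",allow_pickle=True).item())
E
```

```text
150 99.6 124.7 y 0.0536 x 0.0001 -0.0134 gap 0.0135 or 0.0132
154 99.6 120.5 y 0.0514 x 0.0001 -0.0111 gap 0.0111 or 0.0109
158 99.6 119.6 y 0.0492 x 0.0001 -0.0106 gap 0.0107 or 0.0105
162 99.6 119.6 y 0.047 x 0.0001 -0.0106 gap 0.0107 or 0.0105
166 99.6 119.6 y 0.0448 x 0.0 -0.0106 gap 0.0107 or 0.0105
170 99.6 119.6 y 0.0426 x 0.0 -0.0106 gap 0.0106 or 0.0105
338 99.4 119.9 y -0.0499 x 0.0 -0.0109 gap 0.0109 or 0.0107
342 99.4 119.9 y -0.0521 x 0.0 -0.0109 gap 0.0109 or 0.0107
346 99.4 119.9 y -0.0543 x 0.0 -0.0109 gap 0.0109 or 0.0107
350 97.3 119.9 y -0.0564 x 0.0011 -0.0109 gap 0.012 or 0.0118
354 93.9 120.3 y -0.0584 x 0.0029 -0.0111 gap 0.014 or 0.0138
```

>>> servo_tool(moves="0.0005 0 0 0 0.024;0.001 0 0 0 0.024;0.0015 0 0 0 0.024;0.002 0 0 0 0.024;0.002 0 0 0 0.024;0.002 0 0 0 0.024")

```text
time: 13.53
position: [0.4846, 0.2147, 0.0178]
tool_rot: [0.997, 0.071, -0.005, 0.001]
ft_force: [-9.8, -1.0, 6.2]
grip_width: 0.0237
grip_force: 4.5
```

>>> servo_tool(moves="0.0005 0 0 0 0.024;0.001 0 0 0 0.024;0.0015 0 0 0 0.024;0.002 0 0 0 0.024;0.002 0 0 0 0.024;0.002 0 0 0 0.024")

```text
time: 14.03
position: [0.4846, 0.2147, 0.0177]
tool_rot: [0.997, 0.071, -0.007, 0.001]
ft_force: [-11.0, -1.4, 7.8]
grip_width: 0.0237
grip_force: 5.8
```

```bash
python3 - <<'E'
from h import *
w=cams.camera_model("wrist");im=cams.camera("wrist");cv2.imwrite("pics/w8.png",im);o=get_obs();print(o["position"],o["tool_rot"],o["ft_force"]);gap(im,w)
E
```

```text
[0.48461918 0.2146672  0.01771941] [ 9.97427895e-01  7.12987029e-02 -7.29812872e-03  9.08627928e-04] [-12.26702772  -0.94913333   7.24183511]
150 101.2 124.3 y 0.0535 x 0.0001 -0.0123 gap 0.0124 or 0.012
154 101.2 120.3 y 0.0513 x 0.0001 -0.0101 gap 0.0101 or 0.0099
158 101.3 119.9 y 0.0491 x 0.0001 -0.0099 gap 0.0099 or 0.0097
162 101.3 119.8 y 0.0469 x 0.0001 -0.0098 gap 0.0099 or 0.0097
166 101.3 119.8 y 0.0447 x 0.0 -0.0098 gap 0.0099 or 0.0097
170 101.3 119.8 y 0.0425 x 0.0 -0.0098 gap 0.0099 or 0.0097
338 101.2 119.8 y -0.0498 x -0.0 -0.0099 gap 0.0099 or 0.0097
342 101.2 119.8 y -0.052 x -0.0001 -0.0099 gap 0.0099 or 0.0097
346 100.9 119.8 y -0.0541 x 0.0001 -0.0099 gap 0.0101 or 0.0098
350 99.4 119.8 y -0.0563 x 0.0009 -0.01 gap 0.0108 or 0.0106
354 95.9 120.2 y -0.0583 x 0.0027 -0.0102 gap 0.0129 or 0.0126
```

The gap is an even 10 mm at both ends and the motion has stopped. I'll press a little firmer.

>>> servo_tool(moves="0.0005 0 0 0 0.024;0.001 0 0 0 0.024;0.0015 0 0 0 0.024;0.002 0 0 0 0.024;0.0025 0 0 0 0.024;0.0025 0 0 0 0.024;0.0025 0 0 0 0.024;0.0025 0 0 0 0.024")

```text
time: 14.75
position: [0.4846, 0.2147, 0.0175]
tool_rot: [0.997, 0.071, -0.01, 0.001]
ft_force: [-14.3, -1.7, 11.2]
grip_width: 0.0243
grip_force: 7.2
```

```bash
python3 - <<'E'
from h import *
w=cams.camera_model("wrist");im=cams.camera("wrist");cv2.imwrite("pics/w9.png",im);o=get_obs();print(o["position"],o["tool_rot"],o["ft_force"]);gap(im,w)
E
```

```text
[0.48461622 0.21470286 0.0175451 ] [ 0.99739878  0.0713978  -0.00982722  0.00120681] [-15.16421295  -2.99543818  10.15921934]
150 101.2 124.0 y 0.0533 x 0.0001 -0.0121 gap 0.0121 or 0.0118
154 101.2 120.3 y 0.0511 x 0.0001 -0.01 gap 0.0101 or 0.0098
158 101.3 119.9 y 0.0489 x 0.0 -0.0098 gap 0.0099 or 0.0096
162 101.3 119.8 y 0.0467 x 0.0 -0.0098 gap 0.0099 or 0.0096
166 101.3 119.8 y 0.0445 x 0.0 -0.0098 gap 0.0099 or 0.0096
170 101.3 119.8 y 0.0423 x 0.0 -0.0098 gap 0.0099 or 0.0096
338 101.2 119.8 y -0.0496 x -0.0001 -0.0099 gap 0.0099 or 0.0096
342 101.2 119.8 y -0.0518 x -0.0001 -0.0099 gap 0.0099 or 0.0096
346 101.2 119.8 y -0.054 x -0.0001 -0.0099 gap 0.0099 or 0.0096
350 100.0 119.8 y -0.0561 x 0.0006 -0.0099 gap 0.0105 or 0.0103
354 96.4 120.2 y -0.0581 x 0.0024 -0.0101 gap 0.0126 or 0.0123
```

View pics/w9.png

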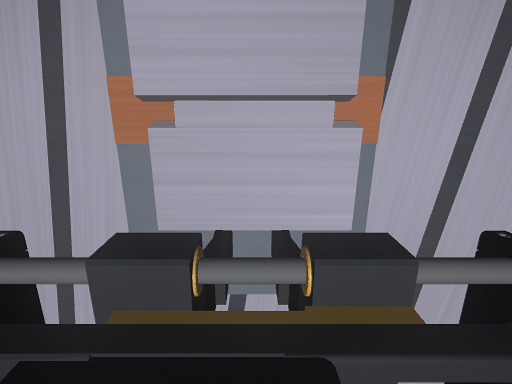

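The bar at (254,114) is held between the plates. The gap is even at 9.9 mm on both sides and the push is a steady 15 N, so I'm handing in.

```bash
python3 -c "
from rig import job;print(job.hand_in())"
```

```text
the job is handed in; nothing more can be done
None
```

The 10 mm bar is seated on the copper in the joint and released, and the loose plate is held square against it at about 15 N. The gap measured 9.9 mm at both ends, and the job was handed in at about 15 s of the 53 s limit.

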